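Tart into the display drawer

TASK

Use the spatula to get under the tart with the piped chocolate rosettes, lift it clear of the baking tray and set it down flat, right way up, in the open drawer of the low display case, without touching the tart with the gripper or dropping it. Then lay the spatula down on the worktop or the tray, clear of the case, and push the drawer fully home past its catch. Leave the other tarts and everything else standing where they are.

Things in the scene. Friction and masses are not known exactly. Their poses are not given: they have to be found in the camera images.
- tart: the tart to move: round shortcrust tart, crust-coloured, 80 mm across at the top rim, 58 mm across at the flat foot, crust 16 mm high; the lower edge flares outward from the foot (72 mm across at 6 mm up). 110 g. Origin: centre of its underside, z up. On top seven dark brown chocolate rosettes, to 28 mm above the underside.
- nut_tart: a tart to leave alone: round shortcrust tart, crust-coloured, 80 mm across at the top rim, 58 mm across at the flat foot, crust 16 mm high; the lower edge flares outward from the foot (72 mm across at 6 mm up). 110 g. Origin: centre of its underside, z up. Flat caramel-coloured filling with pale nuts.
- custard_tart: a tart to leave alone: round shortcrust tart, crust-coloured, 80 mm across at the top rim, 58 mm across at the flat foot, crust 16 mm high; the lower edge flares outward from the foot (72 mm across at 6 mm up). 110 g. Origin: centre of its underside, z up. Flat yellow filling.
- tray: fixed baking tray lined with white paper, 230 (x) by 320 (y) mm inside; floor 4 mm above the worktop; dark rim 6 mm thick, 14 mm high all round. Origin: centre of the underside; x points away from the robot. Three tarts stand in a row near its far (+x) rim, in any order, 10 to 30 mm off it; a pushed tart slides until it meets the rim.
- spatula: loose cranked cake lifter standing on its blade, 150 g. Origin: in the plane of the blade's underside, straight below the grip point; x along it to the tip, z up. Slippery flat steel blade from x = 75 to 170 mm, 64 wide, 2.4 thick (1.8 at the tip); neck rising at 41 deg from x = 85 back to 32; level green handle x = -80 to 35, z = 40 to 60, 18 wide. Centre of mass x = 93.
- spatula_grip (a point): point inside the handle's middle where to grip it: x = 0, 50 mm above the plane of the blade's underside
- spatula_blade (a point): centre of the blade's underside: x = 122 mm in the spatula's frame
- spatula_tip (a point): middle of the blade's front edge, at its underside: x = 170 mm in the spatula's frame
- case: fixed low display case of steel with a clear roof, 260 mm deep (x), 240 mm wide (y), 96 mm high, open at the front (-x side). Origin: middle of the front's lower edge; x points into the case. The clear height above the drawer's board is 56 mm inside.
- drawer (a joint): pull-out tray drawer of the case: 0 = fully home, value = how far it is pulled out towards the case's -x, in m (up to 0.18). A sprung ball catch lies in the last 12 mm: it must be pushed over (about 10 N), and only past it is the drawer seated.
- drawer_board (a point): point on the top face of the drawer's white board, on its centre line, 68 mm behind the drawer's front panel; moves with the drawer, axes as the case's. The board is 34 mm above the worktop, 212 mm wide and 210 mm deep. Steel lips along its sides stand 8 mm above it, the front panel (10 mm thick) too.
- drawer_handle (a point): middle of the drawer's dark bar handle, 120 mm long along y, 8 mm thick, 35 mm in front of the front panel, 28 mm above the worktop
- nut_box: bystander: clear open box of hazelnuts, 130 x 100 x 55 mm. Origin: centre of the underside
- water_bottle: bystander: clear bottle with a yellow cap, 68 mm across, 200 mm high. Origin: centre of the underside
- jar: bystander: amber jar with an orange lid, 80 mm across, 110 mm high. Origin: centre of the underside
- tub: bystander: white tub of chocolate, 140 mm across, 130 mm high. Origin: centre of the underside

How it is judged:
By the outcome, as a careful person would: the job done as asked, in the order asked, and still so for the second after the job is handed in, with the robot touching nothing.
It also fails if it takes over 72 s, if anything falls off the work surface, if the arm or the gripper's body presses on something with over 40 N, if the wrist force passes 120 N, or if a joint passes its speed limit or range.

ROBOT

A 6-joint arm with a two-finger parallel gripper is mounted at the origin on the work surface. World frame = base frame: x ahead of the robot, y to its left, z up, the work surface at z = 0. Lengths are in mm, angles in rad, forces in N, time in s.
With the tool pointing down it reaches from about 275 to 1000 mm from the base axis. Payload 8.4 kg.
Tool frame: the origin (TCP) lies at the very end of the fingers, on their centre line; the grasp point (between the pads) lies 19 mm behind it; z points along the fingers, y is the line along which they close (so a half turn about z gives the same grasp; the last joint's range is limited). The gripper opens to 85 mm and grips with 20 to 120 N. Pads are 22 mm wide; open, the fingers measure 114 mm over their backs; the gripper's body (76 mm by 85 mm) begins 54 mm behind the grasp point. The pads swing forward as they close: fully open they stand 13 mm farther back than shut.
Start: joints at [-1.251, 0.353, 1.633, -0, 1.155, -0.002], TCP at [197.67, -592.92, 231.281] pointing down, gripper open.
Joint ranges: [-2.63, 2.63], [-0.92, 2.1], [0.06, 2.66], [-1.3, 4.44], [0, 2.69], [-3.02, 3.02]. Speed limits (rad/s): [2.22, 2.22, 2.79, 3.14, 3.14, 3.14].

INTERFACE

Orientations are given as [roll, pitch, yaw] about the fixed x, y, z axes, in that order (R = Rz(yaw) Ry(pitch) Rx(roll)).
In Python, from rig import telemetry, imaging, r gives the robot as it stands. The module is installed in compiled form; this text tells all that it offers.
- The arm moves only by the tool step_arm, never from a script. Its argument "moves" is a list of rows, each a list of 3 entries, a list of its own where there are three numbers: the turn, a rotation vector about the tool's x, y, z scaled (see below), then the shift along the tool's x, y, z scaled (see below), then the opening, from -1 (shut) to 1 (fully open). A call has 1 to 8 rows; each row is the pose to reach, as a shift and turn from the pose commanded when the call began, along the tool's axes at that moment; what a row does not reach only later rows make up. The controller multiplies each number of a shift by 200 mm and each number of a turn by 45 degrees. A row lasts 1/10 s, in which the tool goes at most 50 mm and 8.59 degrees, less where a joint would pass 70% of its speed; a pose out of reach is approached as far as the arm can. A call with a number of a shift or a turn outside -1 to 1 is refused whole. A call with a gripper value outside its range is refused whole. The fingers move at their own pace and stop on an object; "squeeze" is the grip in N (left out, the last holds). Time passes only in rows, so rows that repeat a pose let the fingers close. It gives the time, the measured TCP pose, the force, the opening and the grip force at its end, in the units of the state.
- telemetry.sense(): the state, without advancing time (a new reading comes with each control period).
- imaging.grab_frame(name): name is "side" or "top" or "wrist"; returns the picture (400x640x3 uint8, red, green, blue); there is no depth.
- imaging.calibration(name): a dict with "fx", "fy", "cx", "cy" (pixels), "dist_coeffs" ([k1, k2, p1, p2, k3] as OpenCV has them; the pictures are not rectified), "cam_to_world" (4x4, takes a point from camera to world coordinates). Camera axes: x right, y up, looking along -z (the intrinsics and any distortion apply to the point x, -y, -z); pixel columns grow to the right and rows downward; lengths in mm; the calibration is good to about 2 mm. A picture is of the moment at which its call begins: read the wrist's pose just before it. calibration takes no time and is no camera call; for the wrist camera it gives the pose at the moment of the call.
- r.sign_off(): hands the job in; it is judged then, once.
Trained networks look in the newest picture that a camera, given by its name, has taken for a name from the list of things; names that differ only in an ending like _2 or _b are one class to them, and where a whole thing is asked for, a point or a joint stands for the part that bears it (a point fixed in the world has none). Each returns a list of dicts, best first, with "conf" (0 to 1); they miss things now and then, are a little off and sometimes report something else, mostly with a low value. They report only what shows in the picture. A call takes as long as a camera call.
- imaging.recognise(camera, name): "extent" ([left, top, width, height] in pixels, round what is visible of it).
- imaging.mark_of(camera, name): "xy" ([column, row] in pixels: a listed point, or the origin of a listed thing).
The state is a dict: "clock": time; "qpos": joint angles; "qvel": joint speeds; "joint_efforts": joint torques, N m; "eef_pos": TCP position; "tcp_rot": TCP orientation; "contact_force": force on the tool from outside, world axes, zero at the start; "wrist_torque": the same for the moment, N m; "opening": opening from 0.0 (shut) to 1.0 (fully open); "grasp_force": force on a finger pad.
Only numpy, scipy, OpenCV 4.12 (cv2) and the standard library are available. Lean on these libraries where they do the work, as an engineer would, in place of code of your own. Each camera call takes 0.05 s, during which the arm holds its last target. There are 200 camera calls.

## Working session

There is one attempt and no reset: what is moved stays moved. The work goes in short steps, Python scripts to look and compute and a tool call to move; the robot and the scene stay as the last step left them, time stands still between calls to the robot, and variables do not carry over. Pictures are saved under pics/ and viewed, at most 10 in all, crops included, and the job is handed in when it is done.

Besides the shell and the picture viewer there is one more tool, called after "Request:" as name([rows], argument=value, ...), one row to a line, values as JSON. step_arm: Moves the arm, as the interface text tells. Its arguments: {"type":"object","properties":{"moves":{"type":"array"},"squeeze":{"type":"number"}},"required":["moves"]}

```bash
mkdir -p pics; cat > h.py <<'E'
import numpy as np, cv2
from rig import telemetry, imaging, r
def K(c): return np.array([[c['fx'],0,c['cx']],[0,c['fy'],c['cy']],[0,0,1.]]), np.array(c['dist_coeffs'],float)
def p2w(cam,uv,z):
    c=imaging.calibration(cam); k,d=K(c); T=np.array(c['cam_to_world'])
    n=cv2.undistortPoints(np.array([[uv]],float),k,d)[0,0]
    v=T[:3,:3]@np.array([n[0],-n[1],-1]); o=T[:3,3]
    return o+v*(z-o[2])/v[2]
def w2p(cam,P):
    c=imaging.calibration(cam); k,d=K(c); T=np.array(c['cam_to_world'])
    q=(np.atleast_2d(P)-T[:3,3])@T[:3,:3]; q=q*[1,-1,-1]
    return cv2.projectPoints(q,np.zeros(3),np.zeros(3),k,d)[0][:,0]
def snap(cam,fn):
    im=imaging.grab_frame(cam); cv2.imwrite('pics/'+fn,im[:,:,::-1]); return im
E
python3 - <<'E'
from h import *
np.set_printoptions(precision=1,suppress=True)
for cam in ['top','side']:
    snap(cam,cam+'0.png')
    T=np.array(imaging.calibration(cam)['cam_to_world']);print(cam,T[:3,3],-T[:3,2])
    for n,z in [('tart',0+4),('nut_tart',4),('custard_tart',4),('tray',0),('spatula',4),('spatula_grip',54),('spatula_blade',4),('spatula_tip',4),('case',0),('drawer_board',34),('drawer_handle',28),('nut_box',0),('water_bottle',0),('jar',0),('tub',0)]:
        for m in imaging.mark_of(cam,n)[:2]:
            print(n,round(m['conf'],2),np.array(m['xy']),p2w(cam,m['xy'],z))
print(telemetry.sense())
E
```

```text
top [ 296.4   22.2 1661. ] [ 0.2 -0.  -1. ]
tart 0.74 [226.1 200.8] [616.4 329.3   4. ]
custard_tart 0.59 [281.8 206.9] [593.6 132.2   4. ]
tray 0.56 [249.7 220. ] [548.1 244.9   0. ]
tray 0.33 [389.4 191.2] [ 649.1 -249.1    0. ]
spatula 0.77 [318.1 245.9] [455.7   5.5   4. ]
spatula 0.44 [252.8 201.2] [614.5 234.8   4. ]
spatula_grip 0.7 [251.1 204.3] [594.1 234.   54. ]
spatula_blade 0.61 [319.7 209.6] [583.3  -1.    4. ]
spatula_blade 0.56 [487.5 225.4] [ 523.9 -590.7    4. ]
spatula_tip 0.74 [323.2 193.6] [640.6 -13.8   4. ]
case 0.9 [390.8 189.2] [ 656.3 -254.3    0. ]
case 0.38 [394.9 216.4] [ 558.4 -265.4    0. ]
drawer_board 0.82 [397.1 215.6] [ 555.8 -267.2   34. ]
drawer_board 0.3 [319.8 245.5] [454.2  -0.   34. ]
drawer_handle 0.89 [394.8 254.1] [ 424.  -255.5   28. ]
nut_box 0.96 [325.8 148.1] [809.3 -24.7   0. ]
nut_box 0.66 [279.1 207.2] [593.3 142.    0. ]
water_bottle 0.76 [493.9 248.5] [ 442.8 -609.2    0. ]
water_bottle 0.42 [252.3 201.2] [615.3 237.1   0. ]
jar 0.8 [486.7 229.2] [ 510.9 -588.4    0. ]
tub 0.73 [142.8 244.4] [463.2 618.8   0. ]
side [-194.9 1447.7 
[... 613 characters left out ...]
146.6  28. ]
drawer_handle 0.66 [384.7 183.3] [ 439.7 -268.9   28. ]
nut_box 0.77 [287.4 193.6] [814.3 -30.4   0. ]
nut_box 0.22 [297.7 240. ] [603.1 230.4   0. ]
water_bottle 0.86 [409.5 154.5] [ 445.4 -619.9    0. ]
jar 0.62 [396.8 155.3] [ 500.4 -582.7    0. ]
tub 0.7 [273. 320.] [464.2 619.4   0. ]
{'clock': 1.6, 'qpos': array([-1.3,  0.4,  1.6, -0. ,  1.2, -0. ]), 'qvel': array([ 0.,  0., -0.,  0., -0., -0.]), 'joint_efforts': array([ -0. , -60.5, -34.2,  -0. ,   0. ,  -0. ]), 'eef_pos': array([ 197.7, -592.9,  231.3]), 'tcp_rot': array([3.1, 0. , 0.3]), 'contact_force': array([-0.1,  0.2,  0.5]), 'wrist_torque': array([ 0.,  0., -0.]), 'grasp_force': 0.0, 'opening': 1.0015508546458642}
```

```bash
python3 -c "
import cv2
a=cv2.imread('pics/top0.png')[120:290,180:430];cv2.imwrite('pics/t1.png',cv2.resize(a,None,fx=3.2,fy=3.2,interpolation=cv2.INTER_CUBIC))
a=cv2.imread('pics/side0.png')[130:290,250:450];cv2.imwrite('pics/s1.png',cv2.resize(a,None,fx=3.7,fy=3.7,interpolation=cv2.INTER_CUBIC))"
```

```text
(no output)
```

View pics/t1.png

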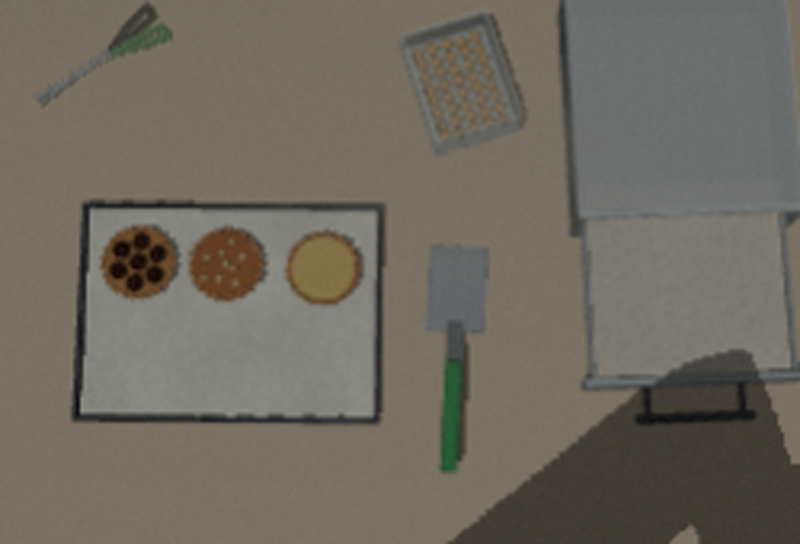

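View pics/s1.png

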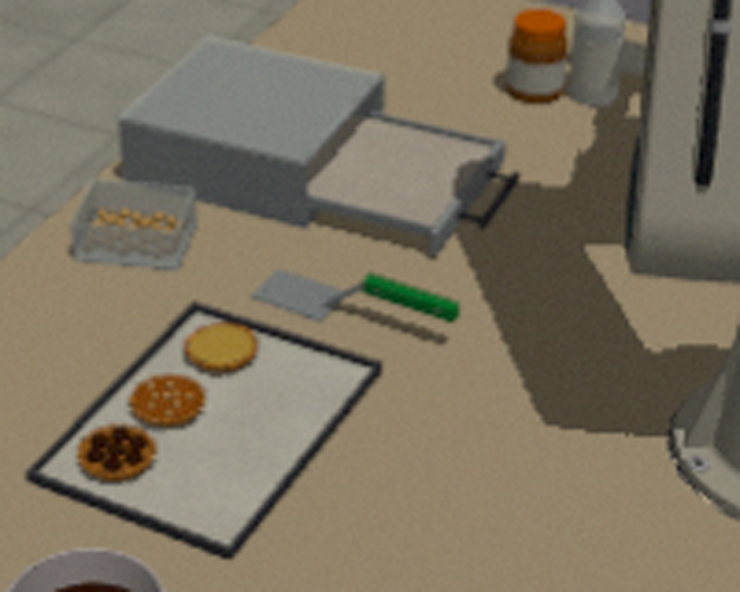

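```bash
cat >> h.py <<'E'
from scipy.spatial.transform import Rotation as R
def go(pos,rpy):
    "units for a move from the present pose to a world TCP pose"
    s=telemetry.sense(); R0=R.from_euler('xyz',s['tcp_rot']); R1=R.from_euler('xyz',rpy)
    t=(R0.inv()*R1).as_rotvec()/(np.pi/4); d=R0.inv().apply(np.array(pos)-s['eef_pos'])/200
    print('turn',t.round(4).tolist(),'shift',d.round(4).tolist())
E
python3 - <<'E'
from h import *
go([250,-400,340],[np.pi,0,0]); print(telemetry.sense()['tcp_rot'])
E
```

```text
turn [0.0, 0.0, 0.4098] shift [0.5533, -0.8324, -0.5435]
[3.14156597e+00 2.37581494e-05 3.21851983e-01]
```

Request:
step_arm([
  [[0,0,0.41],[0.553,-0.832,-0.543],1],
  [[0,0,0.41],[0.553,-0.832,-0.543],1],
  [[0,0,0.41],[0.553,-0.832,-0.543],1],
  [[0,0,0.41],[0.553,-0.832,-0.543],1],
  [[0,0,0.41],[0.553,-0.832,-0.543],1],
  [[0,0,0.41],[0.553,-0.832,-0.543],1],
])

```text
clock: 2.2
eef_pos: [251.0, -398.4, 342.3]
tcp_rot: [3.139, -0.002, 0.002]
contact_force: [0.0, -0.3, -0.0]
opening: 0.998
grasp_force: 0.0
```

Request:
step_arm([
  [[0,0,0],[0.4,-1,0],1],
  [[0,0,0],[0.4,-1,0],1],
  [[0,0,0],[0.4,-1,0],1],
  [[0,0,0],[0.4,-1,0],1],
  [[0,0,0],[0.4,-1,0],1],
  [[0,0,0],[0.4,-1,0],1],
])

```text
clock: 2.8
eef_pos: [330.7, -198.9, 339.6]
tcp_rot: [-3.141, -0.0, 0.003]
contact_force: [0.5, -0.6, -0.3]
opening: 1.0
grasp_force: 0.0
```

Request:
step_arm([
  [[0,0,0],[0.5,-1,0],1],
  [[0,0,0],[0.5,-1,0],1],
  [[0,0,0],[0.5,-1,0],1],
  [[0,0,0],[0.5,-1,0],1],
  [[0,0,0],[0.5,-1,0],1],
  [[0,0,0],[0.5,-1,0],1],
  [[0,0,0],[0.5,-1,0],1],
])

```text
clock: 3.5
eef_pos: [430.3, -1.1, 339.3]
tcp_rot: [3.141, 0.001, 0.0]
contact_force: [0.0, -1.1, 0.4]
opening: 1.0
grasp_force: 0.0
```

```bash
python3 - <<'E'
from h import *
np.set_printoptions(precision=1,suppress=True)
s=telemetry.sense();print(s['clock'],s['eef_pos'],s['tcp_rot'],s['qpos'])
T=np.array(imaging.calibration('wrist')['cam_to_world']);print(T)
snap('wrist','w1.png')
for n,z in [('tart',4),('nut_tart',4),('custard_tart',4),('tray',0),('spatula',0),('spatula_grip',50),('spatula_blade',0),('spatula_tip',0),('drawer_board',34),('drawer_handle',28)]:
    for m in imaging.mark_of('wrist',n)[:2]: print(n,round(m['conf'],2),np.array(m['xy']),p2w('wrist',m['xy'],z))
E
```

```text
3.5 [430.3  -1.1 339.3] [3.1 0.  0. ] [-0.  -0.1  1.9 -0.   1.3  1.6]
[[  0.    1.    0.3 503.2]
 [ -1.   -0.    0.   -1.5]
 [  0.   -0.3   1.  482.6]
 [  0.    0.    0.    1. ]]
tart 0.63 [97.1 46.6] [611.1 342.    4. ]
nut_tart 0.77 [161.5  50.8] [604.9 243.2   4. ]
nut_tart 0.7 [481.5 158.4] [ 437.4 -279.4    4. ]
custard_tart 0.57 [230.   54.1] [599.9 137.6   4. ]
tray 0.71 [171.8  85.8] [555.  237.3   0. ]
spatula 0.63 [319.9 145.8] [458.9  -1.2   0. ]
spatula_blade 0.57 [327.2  68.1] [580.4 -12.6   0. ]
spatula_tip 0.79 [330.2  33.1] [629.8 -16.7  -0. ]
spatula_tip 0.7 [322.  146.6] [457.7  -4.2   0. ]
drawer_board 0.86 [492.1  87. ] [ 549.3 -259.6   34. ]
drawer_board 0.69 [168.4  84.2] [553.4 226.4  34. ]
```

View pics/w1.png

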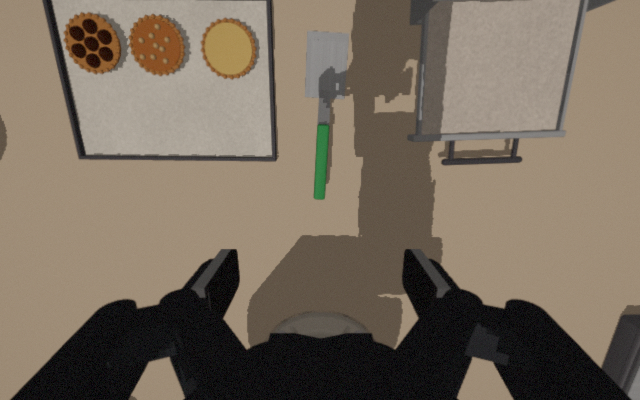

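```bash
python3 - <<'E'
from h import *
np.set_printoptions(precision=1,suppress=True)
im=cv2.imread('pics/w1.png'); h=cv2.cvtColor(im,cv2.COLOR_BGR2HSV)
g=cv2.inRange(h,(45,90,40),(80,255,255)); ys,xs=np.nonzero(g)
P=np.array([p2w('wrist',(x,y),58) for x,y in zip(xs,ys)])[:,:2]
print('handle',cv2.minAreaRect(P.astype(np.float32)))
v=cv2.fitLine(P.astype(np.float32),cv2.DIST_L2,0,.01,.01).ravel();print('yaw',np.arctan2(v[1],v[0]),v[2:])
for n,uv,z in [('bladeTL',(307,31),2),('bladeTR',(347,32),2),('bladeBL',(306,98),2),('bladeBR',(345,98),2),('trayBLout',(80,159),10),('trayBRout',(276,160),14),('trayTRin',(269,0),14),
 ('panL',(410,138),42),('panR',(565,134),42),('boardBL',(426,133),36),('boardBR',(563,128),36),('hL',(443,162),30),('hR',(522,160),30)]: print(n,p2w('wrist',uv,z)[:2])
# tarts: crust contours
m=cv2.inRange(h,(3,90,60),(25,255,255)); m[90:]=0; m[:,280:]=0
for c in cv2.findContours(cv2.morphologyEx(m,cv2.MORPH_CLOSE,np.ones((9,9))),0,2)[0]:
    if cv2.contourArea(c)>800:
        Q=np.array([p2w('wrist',q,20)[:2] for q in c[:,0]],np.float32); print('tart',cv2.minEnclosingCircle(Q),cv2.fitEllipse(Q)[0])
E
```

```text
handle ((439.2058410644531, -1.708115577697754), (17.29681396484375, 113.56206512451172), 86.74246215820312)
yaw -0.057334952 [441.4  -1.8]
bladeTL [632.1  19.2]
bladeTR [630.8 -41.9]
bladeBL [535.7  22.2]
bladeBR [535.7 -41.1]
trayBLout [438.6 407.8]
trayBRout [436.9  73.5]
trayTRin [668.9  73.3]
panL [ 474.7 -139.8]
panR [ 481.1 -380.1]
boardBL [ 482.  -166.1]
boardBR [ 489.9 -379.9]
hL [ 435.8 -200.9]
hR [ 439.1 -329.8]
tart ((603.8135986328125, 136.26174926757812), 41.356056213378906) (603.8402709960938, 136.5238494873047)
tart ((612.3701171875, 291.4233093261719), 89.42466735839844) (610.1663818359375, 288.5142517089844)
```

Request:
step_arm([
  [[0,0,0.0726],[0.157,0.0095,0.25],1],
  [[0,0,0.0726],[0.157,0.0095,0.5],1],
  [[0,0,0.0726],[0.157,0.0095,0.75],1],
  [[0,0,0.0726],[0.157,0.0095,1],1],
  [[0,0,0.0726],[0.157,0.0095,1],1],
  [[0,0,0.0726],[0.157,0.0095,1],1],
])

```text
clock: 4.65
eef_pos: [460.7, -2.0, 139.4]
tcp_rot: [3.141, 0.003, -0.057]
contact_force: [-0.1, -0.2, -0.4]
opening: 0.997
grasp_force: 0.0
```

```bash
python3 - <<'E'
from h import *
np.set_printoptions(precision=4,suppress=True)
im=snap('wrist','w2.png'); s=telemetry.sense();print(s['eef_pos'],s['tcp_rot'])
h=cv2.cvtColor(im,cv2.COLOR_RGB2HSV)
g=cv2.inRange(h,(45,90,40),(80,255,255)); ys,xs=np.nonzero(g)
P=np.array([p2w('wrist',(x,y),59) for x,y in zip(xs,ys)])[:,:2].astype(np.float32)
print(cv2.minAreaRect(P)); v=cv2.fitLine(P,cv2.DIST_L2,0,.01,.01).ravel();print('yaw',np.arctan2(v[1],v[0]),v[2:])
print('y on axis at x=461.7', v[3]+v[1]/v[0]*(461.7-v[2]))
E
```

```text
[462.2273  -2.0108 141.0267] [-3.1416 -0.0004 -0.0571]
((440.43389892578125, -2.4026927947998047), (17.835832595825195, 115.97787475585938), 86.88969421386719)
yaw -0.05748912 [444.5353  -2.6976]
y on axis at x=461.7 -3.6854434
```

View pics/w2.png

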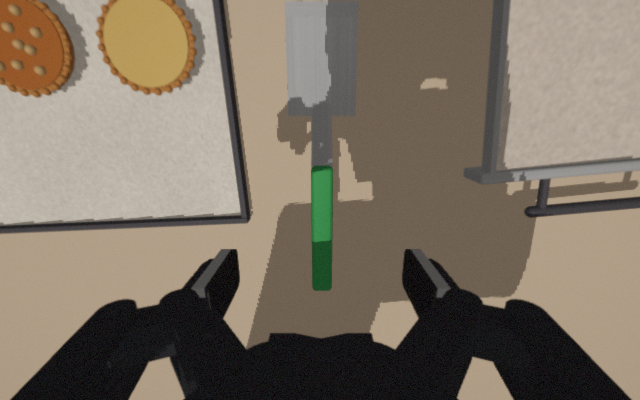

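Request:
step_arm([
  [[0,0,0],[0.003,0.008,0.2],1],
  [[0,0,0],[0.003,0.008,0.4],1],
  [[0,0,0],[0.003,0.008,0.5],1],
  [[0,0,0],[0.003,0.008,0.55],1],
  [[0,0,0],[0.003,0.008,0.55],1],
  [[0,0,0],[0.003,0.008,0.55],-0.3],
  [[0,0,0],[0.003,0.008,0.55],-0.3],
  [[0,0,0],[0.003,0.008,0.55],-0.3],
], squeeze=90)

```text
clock: 5.5
eef_pos: [462.9, -3.7, 31.1]
tcp_rot: [-3.141, -0.002, -0.057]
contact_force: [0.7, -0.2, -0.4]
opening: 0.517
grasp_force: 0.0
```

Request:
step_arm([
  [[0,0,0],[0,0,0],-1],
  [[0,0,0],[0,0,0],-1],
  [[0,0,0],[0,0,0],-1],
  [[0,0,0],[0,0,0],-1],
  [[0,0,0],[0,0,0],-1],
  [[0,0,0],[0,0,0],-1],
], squeeze=90)

```text
clock: 6.1
eef_pos: [462.1, -3.6, 30.1]
tcp_rot: [-3.142, -0.0, -0.057]
contact_force: [-1.5, 0.6, 7.1]
opening: 0.193
grasp_force: 87.9
```

Request:
step_arm([
  [[0,0,0],[0,0,-0.1],-1],
  [[0,0,0],[0,0,-0.3],-1],
  [[0,0,0],[0,0,-0.5],-1],
  [[0,0,0],[0,0,-0.7],-1],
  [[0,0,-0.0726],[-0.1,-0.2,-0.85],-1],
  [[0,0,-0.0726],[-0.15,-0.4,-0.95],-1],
  [[0,0,-0.0726],[-0.2,-0.6,-0.95],-1],
  [[0,0,-0.0726],[-0.2,-0.6,-0.95],-1],
])

```text
clock: 6.9
eef_pos: [428.1, 122.1, 220.5]
tcp_rot: [-3.14, -0.001, 0.003]
contact_force: [-0.0, -0.4, -0.9]
opening: 0.196
grasp_force: 88.5
```

Request:
step_arm([
  [[0,0,0],[0,-0.2,0],-1],
  [[0,0,0],[0,-0.4,0],-1],
  [[0,0,0],[0,-0.6,0],-1],
  [[0,0,0],[0,-0.8,0],-1],
  [[0,0,0],[0,-0.9,0],-1],
  [[0,0,0],[0,-0.9,0],-1],
])

```text
clock: 7.5
eef_pos: [428.7, 300.2, 219.1]
tcp_rot: [3.141, 0.001, 0.002]
contact_force: [-0.5, 0.6, -1.1]
opening: 0.192
grasp_force: 88.7
```

```bash
python3 - <<'E'
from h import *
np.set_printoptions(precision=2,suppress=True)
s=telemetry.sense();print(s['clock'],s['eef_pos'],s['tcp_rot'],s['qpos'],s['contact_force'],s['wrist_torque'])
im=snap('wrist','w3.png')
for n,z in [('tart',4),('nut_tart',4),('custard_tart',4),('tray',0),('spatula_blade',s['eef_pos'][2]-31),('spatula_tip',s['eef_pos'][2]-31)]:
    for m in imaging.mark_of('wrist',n)[:2]: print(n,round(m['conf'],2),np.array(m['xy']),p2w('wrist',m['xy'],z))
z=s['eef_pos'][2]-31;print('expected tip px',w2p('wrist',s['eef_pos']+[170,0,-31]))
E
```

```text
7.5 [428.74 300.16 219.12] [3.14 0.   0.  ] [0.61 0.21 1.86 0.   1.07 2.18] [-0.49  0.61 -1.1 ] [-0.    0.09 -0.02]
nut_tart 0.75 [372.   22.3] [606.05 237.88   4.  ]
nut_tart 0.52 [ 71.7 154.8] [457.74 615.01   4.  ]
custard_tart 0.89 [467.3  28.5] [600.33 128.71   4.  ]
tray 0.68 [373.7  72.7] [554.67 232.29   0.  ]
spatula_blade 0.93 [318.2  27.1] [550.59 297.63 188.12]
spatula_blade 0.56 [319.2 277.7] [393.33 297.52 188.12]
spatula_tip 0.53 [319.5 274.5] [395.93 297.47 188.12]
expected tip px [[313.2  -79.79]]
```

View pics/w3.png

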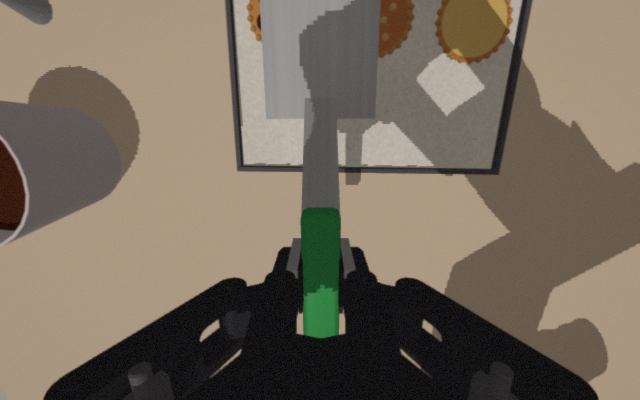

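```bash
python3 - <<'E'
from h import *
np.set_printoptions(precision=1,suppress=True)
c=imaging.calibration('wrist'); k,d=K(c); T=np.array(c['cam_to_world']); s=telemetry.sense(); print(s['eef_pos'])
off=np.array([430.3,-1.1,339.3])-s['eef_pos']
def w1(uv,z):
    n=cv2.undistortPoints(np.array([[uv]],float),k,d)[0,0]; v=T[:3,:3]@[n[0],-n[1],-1]; o=T[:3,3]+off
    return (o+v*(z-o[2])/v[2])[:2]
def ell(img,roi,f,z):
    x0,y0,x1,y1=roi; h=cv2.cvtColor(img,cv2.COLOR_BGR2HSV)[y0:y1,x0:x1]
    m=(((h[...,0]<25)&(h[...,1]>110))).astype(np.uint8)*255
    cs=cv2.findContours(cv2.morphologyEx(m,cv2.MORPH_CLOSE,np.ones((5,5))),0,2)[0]; q=max(cs,key=cv2.contourArea)[:,0]+[x0,y0]
    Q=cv2.convexHull(np.array([f(p,z) for p in q],np.float32)); print(cv2.fitEllipse(Q),cv2.minEnclosingCircle(Q))
a=cv2.imread('pics/w1.png')
for roi in [(62,5,125,80),(127,5,190,80),(198,10,262,85)]: ell(a,roi,w1,18)
print('w1 tray', w1((80,159),14),w1((276,160),14), w1((70,110),10),w1((272,110),10),w1((258,159),14))
snap('top','top2.png'); b=cv2.imread('pics/top0.png'); f=lambda p,z:p2w('top',p,z)[:2]
for roi in [(210,188,237,216),(238,188,265,216),(268,190,295,218)]: ell(b,roi,f,18)
for uv,z in [((206.2,183.8),14),((299.6,184.6),14),((298,251),14),((203.6,250.5),14)]: print('tray top',p2w('top',uv,z))
z=s['eef_pos'][2]-30+2.4
print('heel',p2w('wrist',(266,118),z),p2w('wrist',(376,118),z), p2w('wrist',(266,30),z),p2w('wrist',(379,30),z))
E
```

```text
[429.  297.4 219.9]
((612.8580322265625, 339.6633605957031), (80.20381164550781, 85.04069519042969), 169.3421173095703) ((612.3194580078125, 340.6162109375), 43.13443374633789)
((609.8037719726562, 243.45948791503906), (81.3963851928711, 84.03309631347656), 171.24661254882812) ((609.1699829101562, 244.39686584472656), 42.72488784790039)
((604.5440673828125, 135.6443634033203), (81.04985809326172, 81.79883575439453), 151.4520263671875) ((604.5648803710938, 135.56289672851562), 41.15621566772461)
w1 tray [439.8 402.8] [437.2  72.6] [518.5 403.2] [517.2  75.9] [439.  102.7]
((611.8800659179688, 338.0735168457031), (73.84768676757812, 88.94731903076172), 1.157241940498352) ((613.0975341796875, 337.7576904296875), 45.87067794799805)
((605.8658447265625, 243.78099060058594), (81.645751953125, 83.11592102050781), 78.13485717773438) ((605.25244140625, 244.25808715820312), 43.35901641845703)
((603.1365966796875, 136.7665252685547), (75.38642883300781, 89.53011322021484), 177.48670959472656) ((602.1829833984375, 134.78872680664062), 46.07278823852539)
tray top [676.1 400.   14. ]
tray top [671.4  69.4  14. ]
tray top [437.6  74.8  14. ]
tray top [440.3 400.4  14. ]
heel [502.5 328.8 192.3] [502.4 264.2 192.3] [548.3 326.3 192.3] [548.2 265.  192.3]
```

Request:
step_arm([
  [[0,0,0],[-0.12,-0.1,0.2],-1],
  [[0,0,0],[-0.245,-0.202,0.4],-1],
  [[0,-0.0667,0],[-0.245,-0.202,0.6],-1],
  [[0,-0.0667,0],[-0.245,-0.202,0.75],-1],
  [[0,-0.0667,0],[-0.245,-0.202,0.82],-1],
  [[0,-0.0667,0],[-0.245,-0.202,0.82],-1],
  [[0,-0.0667,0],[-0.245,-0.202,0.82],-1],
])

```text
clock: 8.6
eef_pos: [380.6, 339.0, 56.8]
tcp_rot: [-3.141, 0.052, -0.001]
contact_force: [-0.1, -0.4, -0.4]
opening: 0.195
grasp_force: 88.6
```

```bash
python3 - <<'E'
from h import *
np.set_printoptions(precision=3,suppress=True)
snap('wrist','w4.png')
for i in range(5):
    s=telemetry.sense();print(s['eef_pos'],s['tcp_rot'],s['contact_force'],s['wrist_torque']); imaging.grab_frame('top')
for z in (4,18): print('tart edge px',w2p('wrist',[[613-40,339,z],[613,339,z],[613,379,z],[613,299,z]]))
print(w2p('wrist',[[548,339,8],[548,371,10],[548,307,10]]))
E
```

```text
[380.917 339.376  57.327] [-3.14   0.051 -0.001] [ 0.195  0.349 -1.855] [ 0.048  0.049 -0.006]
[381.026 339.491  57.518] [-3.14  0.05 -0.  ] [ 0.633 -0.714 -0.975] [-0.007  0.107  0.035]
[380.976 339.519  57.514] [-3.14  0.05 -0.  ] [ 0.163  0.344 -1.387] [0.052 0.073 0.028]
[380.835 339.439  57.359] [-3.14  0.05 -0.  ] [-0.031 -0.47  -0.45 ] [ 0.012  0.107 -0.047]
[380.656 339.365  57.167] [-3.14   0.051 -0.   ] [ 0.646  0.771 -1.378] [0.04  0.058 0.02 ]
tart edge px [[ 319.665 -124.592]
 [ 319.562 -233.993]
 [ 235.813 -233.629]
 [ 403.338 -233.796]]
tart edge px [[ 319.576 -147.197]
 [ 319.454 -270.561]
 [ 226.613 -270.086]
 [ 412.329 -270.284]]
[[319.7   -69.166]
 [259.3   -71.233]
 [380.091 -71.318]]
```

View pics/w4.png

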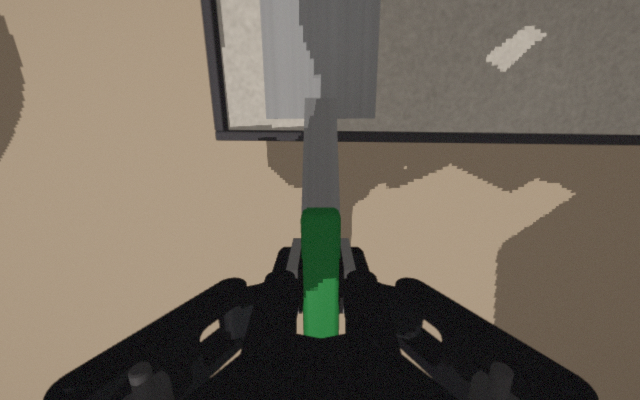

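Request:
step_arm([
  [[0,0,0],[0,0,0.03],-1],
  [[0,0,0],[0,0,0.05],-1],
  [[0,0,0],[0,0,0.06],-1],
  [[0,0,0],[0,0,0.06],-1],
  [[0,0,0],[0,0,0.06],-1],
])

```text
clock: 9.4
eef_pos: [379.3, 338.8, 43.8]
tcp_rot: [3.141, 0.053, -0.0]
contact_force: [-0.5, -0.7, -1.0]
opening: 0.193
grasp_force: 88.8
```

Request:
step_arm([
  [[0,0,0],[0,0,0.005],-1],
  [[0,0,0],[0,0,0.01],-1],
  [[0,0,0],[0,0,0.01],-1],
  [[0,0,0],[0,0,0.01],-1],
])

```text
clock: 9.8
eef_pos: [379.3, 339.0, 42.1]
tcp_rot: [-3.141, 0.052, -0.0]
contact_force: [-1.5, -0.0, 1.9]
opening: 0.195
grasp_force: 89.1
```

Request:
step_arm([
  [[0,0,0],[0.06,0,-0.0031],-1],
  [[0,0,0],[0.12,0,-0.0063],-1],
  [[0,0,0],[0.16,0,-0.0084],-1],
  [[0,0,0],[0.19,0,-0.0099],-1],
  [[0,0,0],[0.215,0,-0.0113],-1],
  [[0,0,0],[0.24,0,-0.0126],-1],
  [[0,0,0],[0.265,0,-0.0139],-1],
  [[0,0,0],[0.29,0,-0.0152],-1],
])

```text
clock: 10.6
eef_pos: [437.5, 338.8, 41.9]
tcp_rot: [3.141, 0.053, -0.0]
contact_force: [-2.3, -0.2, 3.0]
opening: 0.191
grasp_force: 89.3
```

Request:
step_arm([
  [[0,0,0],[0.025,0,-0.0013],-1],
  [[0,0,0],[0.05,0,-0.0026],-1],
  [[0,0,0],[0.075,0,-0.0039],-1],
  [[0,0,0],[0.1,0,-0.0052],-1],
  [[0,0,0],[0.125,0,-0.0065],-1],
  [[0,0,0],[0.15,0,-0.0079],-1],
])

```text
clock: 11.2
eef_pos: [467.7, 338.8, 41.9]
tcp_rot: [3.142, 0.052, -0.0]
contact_force: [-2.3, 0.2, 2.9]
opening: 0.191
grasp_force: 89.3
```

```bash
python3 - <<'E'
from h import *
snap('top','t5.png');snap('side','s5.png')
a=cv2.imread('pics/t5.png')[170:260,195:305];b=cv2.imread('pics/s5.png')[200:290,240:350]
cv2.imwrite('pics/c5.png',np.vstack([cv2.resize(x,(360*110//90*1,295),interpolation=cv2.INTER_CUBIC) for x in (a,b)]))
E
```

```text
(no output)
```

View pics/c5.png

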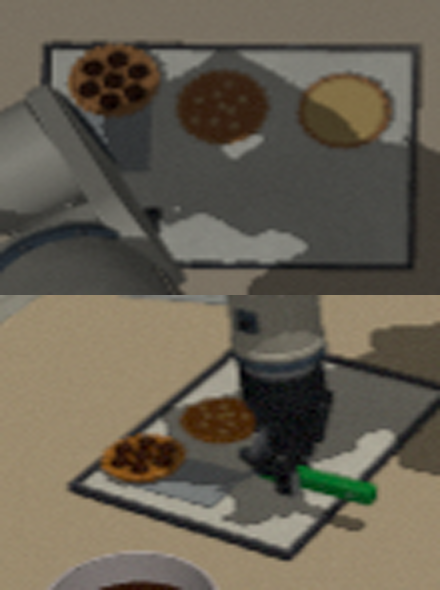

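Request:
step_arm([
  [[0,0,0],[0.02,0,-0.001],-1],
  [[0,0,0],[0.04,0,-0.0021],-1],
  [[0,0,0],[0.06,0,-0.0031],-1],
  [[0,0,0],[0.08,0,-0.0042],-1],
  [[0,0,0],[0.1,0,-0.0052],-1],
  [[0,0,0],[0.1,0,-0.0052],-1],
])

```text
clock: 11.9
eef_pos: [488.3, 339.0, 42.0]
tcp_rot: [-3.141, 0.051, -0.0]
contact_force: [1.2, 0.3, 1.0]
opening: 0.192
grasp_force: 89.2
```

```bash
python3 - <<'E'
from h import *
np.set_printoptions(precision=1,suppress=True)
def ell(img,roi,z):
    x0,y0,x1,y1=roi; h=cv2.cvtColor(img,cv2.COLOR_RGB2HSV)[y0:y1,x0:x1]
    m=((h[...,0]<25)&(h[...,1]>110)).astype(np.uint8)*255
    q=max(cv2.findContours(cv2.morphologyEx(m,cv2.MORPH_CLOSE,np.ones((5,5))),0,2)[0],key=cv2.contourArea)[:,0]+[x0,y0]
    Q=cv2.convexHull(np.array([p2w('top',p,z)[:2] for p in q],np.float32)); print(cv2.fitEllipse(Q)[:2],cv2.minEnclosingCircle(Q))
ell(snap('top','t6.png'),(208,178,240,212),22)
print([ (round(m['conf'],2),p2w('top',m['xy'],6)) for m in imaging.mark_of('top','tart')[:2]])
E
```

```text
((639.4295043945312, 336.57879638671875), (74.79740905761719, 78.29619598388672)) ((639.1280517578125, 337.759033203125), 39.850772857666016)
[(0.62, array([634.7, 332.7,   6. ]))]
```

Request:
step_arm([
  [[0,0,0],[0.015,0,-0.0008],-1],
  [[0,0,0],[0.03,0,-0.0016],-1],
  [[0,0,0],[0.045,0,-0.0024],-1],
  [[0,0,0],[0.045,0,-0.0024],-1],
])

```text
clock: 12.4
eef_pos: [496.8, 338.8, 41.9]
tcp_rot: [-3.141, 0.052, -0.0]
contact_force: [-0.8, -0.6, 2.3]
opening: 0.195
grasp_force: 89.2
```

Request:
step_arm([
  [[0,0.033,0],[-0.006,0,0],-1],
  [[0,0.067,0],[-0.012,0,0],-1],
  [[0,0.1,0],[-0.016,0,0],-1],
  [[0,0.133,0],[-0.018,0,-0.005],-1],
  [[0,0.133,0],[-0.02,0,-0.025],-1],
  [[0,0.133,0],[-0.024,0,-0.075],-1],
  [[0,0.133,0],[-0.03,0,-0.14],-1],
  [[0,0.133,0],[-0.03,0,-0.14],-1],
])

```text
clock: 13.2
eef_pos: [493.5, 339.9, 72.8]
tcp_rot: [-3.139, -0.055, -0.0]
contact_force: [0.6, 0.1, -2.3]
opening: 0.199
grasp_force: 88.5
```

```bash
python3 - <<'E'
from h import *
np.set_printoptions(precision=2,suppress=True)
s=telemetry.sense();print(s['eef_pos'],s['tcp_rot'],s['contact_force'],s['wrist_torque'])
snap('top','t7.png');snap('side','s7.png')
a=cv2.imread('pics/t7.png')[170:260,195:305];b=cv2.imread('pics/s7.png')[195:285,240:350]
cv2.imwrite('pics/c7.png',np.vstack([cv2.resize(x,(360,295),interpolation=cv2.INTER_CUBIC) for x in (a,b)]))
E
```

```text
[493.45 339.85  72.78] [-3.14 -0.06 -0.  ] [ 0.64  0.12 -2.26] [0.06 0.28 0.01]
```

View pics/c7.png

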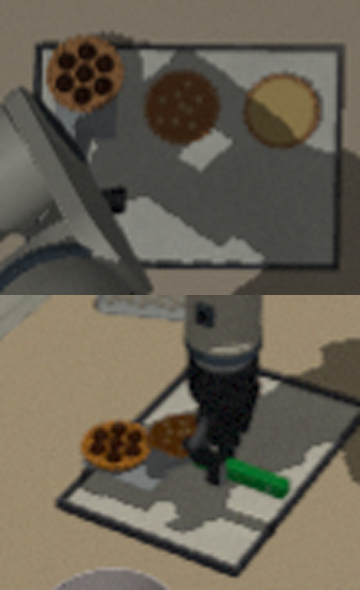

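Request:
step_arm([
  [[0,0,0],[-0.004,0,-0.025],-1],
  [[0,0,0],[-0.011,0,-0.076],-1],
  [[0,0,0],[-0.022,0.02,-0.152],-1],
  [[0,0,0],[-0.038,0.06,-0.228],-1],
  [[0,0,0],[-0.059,0.12,-0.294],-1],
  [[0,0,0],[-0.082,0.2,-0.33],-1],
  [[0,0,0],[-0.106,0.3,-0.347],-1],
  [[0,0,0],[-0.131,0.4,-0.348],-1],
])

```text
clock: 14.1
eef_pos: [461.5, 257.2, 138.9]
tcp_rot: [-3.141, -0.053, 0.0]
contact_force: [-0.2, -0.8, -2.8]
opening: 0.191
grasp_force: 88.5
```

Request:
step_arm([
  [[0,0,0],[-0.01,0.11,-0.001],-1],
  [[0,0,0],[-0.02,0.23,-0.001],-1],
  [[0,0,0],[-0.03,0.355,-0.002],-1],
  [[0,0,0],[-0.04,0.48,-0.002],-1],
  [[0,0,0],[-0.05,0.605,-0.003],-1],
  [[0,0,0],[-0.06,0.73,-0.003],-1],
  [[0,0,0],[-0.07,0.855,-0.004],-1],
  [[0,0,0],[-0.08,0.98,-0.004],-1],
])

```text
clock: 14.9
eef_pos: [444.6, 60.9, 138.1]
tcp_rot: [3.141, -0.051, -0.0]
contact_force: [0.6, -0.8, -2.5]
opening: 0.191
grasp_force: 88.5
```

Request:
step_arm([
  [[0,0,0],[-0.01,0.125,-0.001],-1],
  [[0,0,0],[-0.02,0.25,-0.001],-1],
  [[0,0,0],[-0.03,0.375,-0.002],-1],
  [[0,0,0],[-0.04,0.5,-0.002],-1],
  [[0,0,0],[-0.05,0.625,-0.003],-1],
  [[0,0,0],[-0.06,0.745,-0.003],-1],
  [[0,0,0],[-0.07,0.86,-0.004],-1],
  [[0,0,0],[-0.08,0.97,-0.004],-1],
])

```text
clock: 15.7
eef_pos: [428.3, -132.6, 138.1]
tcp_rot: [3.141, -0.051, -0.001]
contact_force: [0.3, 0.1, -3.7]
opening: 0.199
grasp_force: 88.5
```

Request:
step_arm([
  [[0,0,0],[-0.005,0.105,0],-1],
  [[0,0,0],[-0.01,0.205,0],-1],
  [[0,0,0],[-0.012,0.3,0],-1],
  [[0,0,0],[-0.015,0.385,0],-1],
  [[0,0,0],[-0.015,0.46,0],-1],
  [[0,0,0],[-0.015,0.525,0],-1],
  [[0,0,0],[-0.015,0.57,0],-1],
  [[0,0,0],[-0.015,0.6,0],-1],
])

```text
clock: 16.5
eef_pos: [426.7, -251.8, 138.1]
tcp_rot: [-3.142, -0.052, -0.001]
contact_force: [0.1, 0.6, -2.7]
opening: 0.194
grasp_force: 88.5
```

```bash
cat > look.py <<'E'
import sys
from h import *
np.set_printoptions(precision=2,suppress=True)
s=telemetry.sense();print(s['clock'],s['eef_pos'],s['tcp_rot'],s['contact_force'],s['wrist_torque'])
n=sys.argv[1]
a=snap('top','t%s.png'%n)[:,:,::-1];b=snap('side','s%s.png'%n)[:,:,::-1]
a=a[170:270,340:460];b=b[130:230,280:400]
cv2.imwrite('pics/c%s.png'%n,np.vstack([cv2.resize(x,(360,300),interpolation=cv2.INTER_CUBIC) for x in (a,b)]))
for nm,z in (('tart',s['eef_pos'][2]-20),('drawer_board',34),('drawer_handle',28),('case',0)):
    print(nm,[(round(m['conf'],2),p2w('top',m['xy'],z)) for m in imaging.mark_of('top',nm)[:2]])
h=cv2.cvtColor(cv2.imread('pics/t%s.png'%n),cv2.COLOR_BGR2HSV); h[:,:345]=0
m=((h[...,0]<25)&(h[...,1]>110)).astype(np.uint8)*255; m[:180]=0; m[270:]=0; m[:,455:]=0
c=cv2.findContours(cv2.morphologyEx(m,cv2.MORPH_CLOSE,np.ones((7,7))),0,2)[0]
if c:
    q=max(c,key=cv2.contourArea)[:,0]; z=float(sys.argv[2]) if len(sys.argv)>2 else s['eef_pos'][2]-31+5+18
    Q=cv2.convexHull(np.array([p2w('top',p,z)[:2] for p in q],np.float32)); print('tart seg',cv2.fitEllipse(Q)[:2],'px',q.mean(0))
E
python3 look.py 8
```

```text
16.5 [ 426.69 -251.85  138.06] [-3.14 -0.05 -0.  ] [ 0.1   0.6  -2.73] [0.06 0.32 0.01]
tart [(0.94, array([ 567.95, -252.52,  118.06]))]
drawer_board [(0.64, array([ 562.8 , -262.59,   34.  ]))]
drawer_handle [(0.97, array([ 426.65, -260.08,   28.  ]))]
case [(0.82, array([ 650.16, -249.14,    0.  ]))]
tart seg ((567.86376953125, -253.2178192138672), (76.31063842773438, 77.89131164550781)) px [397.35 207.51]
```

View pics/c8.png

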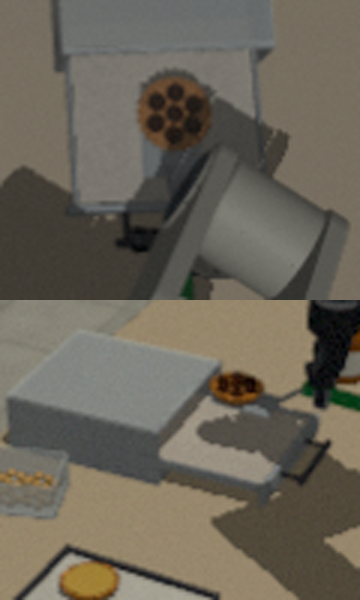

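Request:
step_arm([
  [[0,0,0],[-0.002,0.01,0.03],-1],
  [[0,-0.01,0],[-0.005,0.025,0.09],-1],
  [[0,-0.02,0],[-0.009,0.035,0.16],-1],
  [[0,-0.03,0],[-0.012,0.045,0.22],-1],
  [[0,-0.045,0],[-0.015,0.045,0.27],-1],
  [[0,-0.055,0],[-0.017,0.045,0.31],-1],
  [[0,-0.066,0],[-0.018,0.045,0.335],-1],
  [[0,-0.066,0],[-0.018,0.045,0.335],-1],
])

```text
clock: 17.6
eef_pos: [426.7, -259.9, 70.3]
tcp_rot: [-3.141, 0.001, 0.0]
contact_force: [0.7, -0.4, -2.8]
opening: 0.199
grasp_force: 88.5
```

```bash
python3 look.py 9
```

```text
17.6 [ 426.7  -259.92   70.26] [-3.14  0.    0.  ] [ 0.66 -0.45 -2.78] [-0.01  0.27 -0.01]
tart [(0.91, array([ 566.35, -264.43,   50.26])), (0.54, array([ 632.07, -240.67,   50.26]))]
drawer_board [(0.68, array([ 640.41, -249.08,   34.  ])), (0.58, array([ 561.42, -260.47,   34.  ]))]
drawer_handle [(0.63, array([ 432.09, -261.64,   28.  ]))]
case [(0.67, array([ 641.07, -254.51,    0.  ]))]
tart seg ((565.8676147460938, -259.7940368652344), (74.61785888671875, 77.01905059814453)) px [396.74 211.72]
```

Request:
step_arm([
  [[0,-0.011,0],[0.001,0,0],-1],
  [[0,-0.022,0],[0.003,0,0],-1],
  [[0,-0.044,0],[0.006,0,-0.006],-1],
  [[0,-0.055,0],[0.008,0,-0.012],-1],
  [[0,-0.067,0],[0.01,0,-0.019],-1],
  [[0,-0.078,0],[0.011,0,-0.026],-1],
  [[0,-0.089,0],[0.013,0,-0.033],-1],
  [[0,-0.089,0],[0.013,0,-0.033],-1],
])

```text
clock: 18.7
eef_pos: [429.8, -260.3, 77.8]
tcp_rot: [3.141, 0.07, -0.0]
contact_force: [0.2, 0.5, -2.5]
opening: 0.193
grasp_force: 88.5
```

```bash
python3 look.py 10 57
```

```text
18.7 [ 429.81 -260.29   77.82] [ 3.14  0.07 -0.  ] [ 0.17  0.49 -2.49] [-0.01  0.21  0.02]
tart [(0.76, array([ 569.2 , -267.  ,   57.82]))]
drawer_board [(0.86, array([ 567.03, -256.52,   34.  ]))]
drawer_handle [(0.81, array([ 430.09, -254.38,   28.  ]))]
case [(0.66, array([ 649.06, -252.31,    0.  ]))]
tart seg ((569.7180786132812, -258.8651123046875), (69.52050018310547, 74.05209350585938)) px [394.33 209.21]
```

Request:
step_arm([
  [[0,0,0],[0,0,0.005],-1],
  [[0,-0.011,0],[0.002,0,-0.002],-1],
  [[0,-0.022,0],[0.004,0,-0.009],-1],
  [[0,-0.044,0],[0.007,0,-0.024],-1],
  [[0,-0.055,0],[0.009,0,-0.031],-1],
  [[0,-0.067,0],[0.011,0,-0.039],-1],
  [[0,-0.089,0],[0.014,0,-0.053],-1],
  [[0,-0.089,0],[0.014,0,-0.053],-1],
])

```text
clock: 19.8
eef_pos: [433.6, -260.3, 88.3]
tcp_rot: [3.141, 0.14, 0.0]
contact_force: [0.4, -0.1, -2.0]
opening: 0.197
grasp_force: 88.6
```

```bash
python3 look.py 11 57
```

```text
19.8 [ 433.58 -260.32   88.29] [3.14 0.14 0.  ] [ 0.35 -0.12 -2.01] [-0.1  -0.01 -0.02]
tart [(0.5, array([ 564.04, -256.16,   68.29])), (0.41, array([440.2 , 592.29,  68.29]))]
drawer_board [(0.7, array([ 560.03, -259.03,   34.  ])), (0.38, array([ 432.71, -588.08,   34.  ]))]
drawer_handle [(0.82, array([ 427.97, -265.26,   28.  ]))]
case [(0.97, array([ 642.21, -242.81,    0.  ])), (0.39, array([ 555.53, -271.95,    0.  ]))]
tart seg ((572.9190063476562, -254.12783813476562), (59.9966926574707, 67.7646713256836)) px [392.07 207.5 ]
```

Request:
step_arm([
  [[0,-0.013,0],[-0.019,0,-0.0056],-1],
  [[0,-0.025,0],[-0.039,0,-0.0113],-1],
  [[0,-0.038,0],[-0.058,0,-0.0169],-1],
  [[0,-0.051,0],[-0.078,0,-0.0226],-1],
  [[0,-0.064,0],[-0.097,0,-0.0282],-1],
  [[0,-0.076,0],[-0.117,0,-0.0339],-1],
  [[0,-0.089,0],[-0.136,0,-0.0395],-1],
])

```text
clock: 20.8
eef_pos: [406.6, -260.1, 99.7]
tcp_rot: [-3.141, 0.211, -0.0]
contact_force: [0.1, -0.1, -2.5]
opening: 0.189
grasp_force: 88.6
```

```bash
python3 look.py 12 54
```

```text
20.8 [ 406.63 -260.11   99.7 ] [-3.14  0.21 -0.  ] [ 0.13 -0.1  -2.55] [ 0.01 -0.   -0.01]
tart [(0.49, array([ 540.34, -265.8 ,   79.7 ]))]
drawer_board [(0.97, array([ 556.15, -266.5 ,   34.  ]))]
drawer_handle [(0.62, array([ 434.83, -259.68,   28.  ]))]
case [(0.71, array([ 650.15, -251.28,    0.  ])), (0.45, array([613.83, 239.15,   0.  ]))]
tart seg ((545.3328247070312, -251.3565216064453), (53.05950927734375, 63.89242935180664)) px [390.96 217.25]
```

View pics/c12.png

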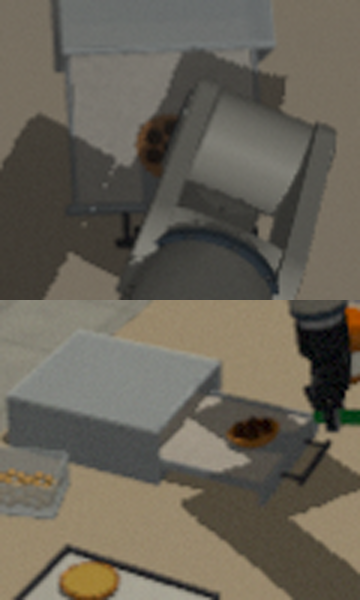

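Request:
step_arm([
  [[0,0,0],[0.02,0,-0.0042],-1],
  [[0,0,0],[0.05,0,-0.0105],-1],
  [[0,0,0],[0.085,0,-0.018],-1],
  [[0,0,0],[0.11,0,-0.0235],-1],
  [[0,0,0],[0.12,0,-0.0235],-1],
  [[0,0,0],[0.124,0,-0.0163],-1],
  [[0,0,0],[0.124,0,-0.0163],-1],
])

```text
clock: 21.8
eef_pos: [432.4, -260.3, 97.7]
tcp_rot: [3.141, 0.209, -0.0]
contact_force: [0.2, 0.9, 0.3]
opening: 0.194
grasp_force: 89.0
```

Request:
step_arm([
  [[0,0,0],[0.001,0,0.005],-1],
  [[0,0,0],[0.001,0,0.005],-1],
  [[0,0,0],[0.001,0,0.005],-1],
])

```text
clock: 22.1
eef_pos: [432.1, -260.3, 96.9]
tcp_rot: [3.141, 0.209, -0.0]
contact_force: [-0.9, 0.4, 3.0]
opening: 0.195
grasp_force: 89.3
```

Request:
step_arm([
  [[0,0,0],[0.001,0,0.005],-1],
  [[0,0,0],[0.001,0,0.005],-1],
  [[0,0,0],[0.001,0,0.005],-1],
])

```text
clock: 22.4
eef_pos: [432.2, -260.3, 95.8]
tcp_rot: [3.141, 0.209, -0.0]
contact_force: [-2.1, 0.2, 6.6]
opening: 0.194
grasp_force: 89.5
```

Request:
step_arm([
  [[0,0,0],[-0.001,0,-0.006],-1],
  [[0,-0.022,0],[0.002,0,-0.021],-1],
  [[0,-0.045,0],[0.005,0,-0.035],-1],
  [[0,-0.067,0],[0.008,0,-0.05],-1],
  [[0,-0.089,0],[0.011,0,-0.065],-1],
  [[0,-0.089,0],[0.011,0,-0.065],-1],
])

```text
clock: 23.0
eef_pos: [437.4, -260.2, 108.0]
tcp_rot: [3.141, 0.28, 0.0]
contact_force: [-0.2, -0.3, 1.6]
opening: 0.192
grasp_force: 89.3
```

```bash
python3 look.py 13 54; python3 - <<'E'
from h import *
for nm in ('tart',): print([(round(m['conf'],2),p2w('side',m['xy'],40).round(0)) for m in imaging.mark_of('side',nm)[:2]],[ (round(m['conf'],2),m['extent']) for m in imaging.recognise('side',nm)[:2]])
E
```

```text
23.0 [ 437.41 -260.22  108.01] [3.14 0.28 0.  ] [-0.21 -0.33  1.61] [-0.05 -0.5  -0.08]
tart [(0.59, array([ 557.66, -256.96,   88.01]))]
drawer_board [(0.72, array([ 557.9 , -264.83,   34.  ]))]
drawer_handle []
case [(0.95, array([ 654.15, -252.13,    0.  ])), (0.43, array([619.24, 240.32,   0.  ]))]
tart seg ((575.5856323242188, -247.2393035888672), (43.753639221191406, 56.130401611328125)) px [388.86 206.14]
[(0.53, array([ 568., -266.,   40.]))] [(0.67, [349.3, 168.0, 16.7, 9.0])]
```

Request:
step_arm([
  [[0,0,0],[-0.024,0,0.0069],-1],
  [[0,0,0],[-0.048,0,0.0138],-1],
  [[0,0,0],[-0.072,0,0.0207],-1],
  [[0,0,0],[-0.096,0,0.0276],-1],
  [[0,0,0],[-0.096,0,0.0276],-1],
])

```text
clock: 23.9
eef_pos: [415.5, -260.1, 107.9]
tcp_rot: [-3.141, 0.281, -0.001]
contact_force: [-0.7, -0.8, 4.5]
opening: 0.193
grasp_force: 89.3
```

```bash
cat > sd.py <<'E'
from h import *
im=imaging.grab_frame('side'); h=cv2.cvtColor(im,cv2.COLOR_RGB2HSV)
m=((h[...,0]<25)&(h[...,1]>130)).astype(np.uint8)*255; M=np.zeros_like(m); M[155:195,335:382]=m[155:195,335:382]
c=cv2.findContours(cv2.morphologyEx(M,cv2.MORPH_CLOSE,np.ones((5,5))),0,2)[0]; q=max(c,key=cv2.contourArea)
x,y,w,hh=cv2.boundingRect(q); print('side seg',(x,y,w,hh),p2w('side',(x+w/2,y+hh/2),48).round(0))
E
python3 look.py 14 54|egrep 'seg|^[0-9]'; python3 sd.py
```

```text
23.9 [ 415.55 -260.1   107.95] [-3.14  0.28 -0.  ] [-0.72 -0.82  4.49] [-0.08 -0.33 -0.03]
tart seg ((566.209716796875, -242.05902099609375), (33.46063232421875, 59.04228591918945)) px [390.06 211.17]
side seg (352, 169, 17, 9) [ 560. -266.   48.]
```

```bash
python3 - <<'E'
from h import *
for n in (8,9,10,11,12,13,14):
    h=cv2.cvtColor(cv2.imread(f'pics/s{n}.png'),cv2.COLOR_BGR2HSV)
    m=((h[...,0]<25)&(h[...,1]>130)).astype(np.uint8)*255; M=np.zeros_like(m); M[145:195,335:382]=m[145:195,335:382]
    q=max(cv2.findContours(cv2.morphologyEx(M,cv2.MORPH_CLOSE,np.ones((5,5))),0,2)[0],key=cv2.contourArea)
    x,y,w,hh=cv2.boundingRect(q); print(n,(x,y,w,hh),p2w('side',(x+w/2,y+hh/2),50).round(0), 'centroid',q[:,0].mean(0).round(1),
      'exp px if at 566/546 z50:',w2p('side',[[566,-260,50],[546,-260,50]]).round(1).tolist())
E
```

```text
8 (350, 154, 18, 11) [ 619. -377.   50.] centroid [358.8 158.9] exp px if at 566/546 z50: [[358.8, 173.5], [362.7, 174.5]]
9 (351, 168, 17, 10) [ 565. -265.   50.] centroid [359.3 172.1] exp px if at 566/546 z50: [[358.8, 173.5], [362.7, 174.5]]
10 (350, 168, 18, 11) [ 565. -260.   50.] centroid [358.6 173. ] exp px if at 566/546 z50: [[358.8, 173.5], [362.7, 174.5]]
11 (350, 168, 17, 10) [ 569. -263.   50.] centroid [358.1 172.1] exp px if at 566/546 z50: [[358.8, 173.5], [362.7, 174.5]]
12 (356, 170, 17, 9) [ 539. -264.   50.] centroid [364.4 173.4] exp px if at 566/546 z50: [[358.8, 173.5], [362.7, 174.5]]
13 (350, 168, 16, 10) [ 571. -262.   50.] centroid [357.8 172.4] exp px if at 566/546 z50: [[358.8, 173.5], [362.7, 174.5]]
14 (352, 169, 17, 9) [ 559. -263.   50.] centroid [359.8 173.1] exp px if at 566/546 z50: [[358.8, 173.5], [362.7, 174.5]]
```

Request:
step_arm([
  [[0,0,0],[-0.04,0,0.0115],-1],
  [[0,0,0],[-0.08,0,0.023],-1],
  [[0,0,0],[-0.12,0,0.0335],-1],
  [[0,0,0],[-0.12,0,0.0335],-1],
])

```text
clock: 24.65
eef_pos: [390.2, -259.9, 108.1]
tcp_rot: [-3.141, 0.281, -0.001]
contact_force: [-1.6, 0.2, 3.8]
opening: 0.196
grasp_force: 89.4
```

```bash
python3 look.py 15 54|egrep 'seg|^[0-9]'; python3 sd.py
```

```text
24.65 [ 390.16 -259.91  108.08] [-3.14  0.28 -0.  ] [-1.6   0.19  3.79] [ 0.05 -0.29  0.03]
tart seg ((556.3333740234375, -243.10374450683594), (34.78019332885742, 65.92386627197266)) px [389.86 214.86]
side seg (353, 169, 17, 10) [ 554. -265.   48.]
```

Request:
step_arm([
  [[0,0,0],[-0.04,0,0.0115],-1],
  [[0,0,0],[-0.08,0,0.022],-1],
  [[0,0,0],[-0.11,0,0.028],-1],
  [[0,0,0],[-0.11,0,0.028],-1],
])

```text
clock: 25.4
eef_pos: [367.7, -259.9, 108.7]
tcp_rot: [-3.141, 0.281, -0.001]
contact_force: [-1.5, -0.3, 2.8]
opening: 0.195
grasp_force: 89.2
```

```bash
python3 look.py 16 54|egrep 'seg|^[0-9]'; python3 sd.py
```

```text
25.4 [ 367.71 -259.93  108.73] [-3.14  0.28 -0.  ] [-1.46 -0.29  2.85] [ 0.01 -0.12  0.02]
tart seg ((553.2156982421875, -256.5463562011719), (65.46014404296875, 73.48368835449219)) px [392.56 213.33]
side seg (353, 170, 17, 10) [ 551. -257.   48.]
```

Request:
step_arm([
  [[0,0,0],[-0.03,0,0],-1],
  [[0,0,0],[-0.065,0,-0.003],-1],
  [[0,0,0],[-0.11,0,-0.01],-1],
  [[0,0,0],[-0.15,0,-0.06],-1],
  [[0,0,0],[-0.19,0,-0.15],-1],
  [[0,0.1,0],[-0.23,0,-0.26],-1],
  [[0,0.2,0],[-0.25,0,-0.4],-1],
  [[0,0.3,0],[-0.25,0,-0.5],-1],
])

```text
clock: 26.55
eef_pos: [348.8, -260.3, 221.0]
tcp_rot: [3.14, 0.039, -0.0]
contact_force: [0.0, 0.5, -1.9]
opening: 0.194
grasp_force: 88.7
```

```bash
python3 look.py 17 52; python3 sd.py; python3 -c "
from h import *
go([330,-60,180],[np.pi,0,0])"
```

```text
26.55 [ 348.82 -260.33  221.04] [ 3.14  0.04 -0.  ] [ 0.03  0.48 -1.92] [ 0.    0.06 -0.  ]
tart [(0.73, array([ 535.44, -236.15,  201.04]))]
drawer_board [(0.91, array([ 536.03, -252.64,   34.  ])), (0.75, array([ 490.95, -278.52,   34.  ]))]
drawer_handle [(0.68, array([ 418.53, -253.64,   28.  ])), (0.27, array([ 559.87, -274.61,   28.  ]))]
case []
tart seg ((554.639404296875, -261.5645446777344), (74.76720428466797, 76.56507873535156)) px [396.17 213.  ]
side seg (353, 170, 17, 10) [ 551. -257.   48.]
turn [-0.0014, 0.0591, 0.0001] shift [-0.0825, -0.9987, 0.1934]
```

Request:
step_arm([
  [[0,0.05,0],[0.05,-0.2,0],-1],
  [[0,0.05,0],[0.1,-0.45,0],-1],
  [[0,0.05,0],[0.2,-0.7,0],-1],
  [[0,0.05,0],[0.25,-0.9,0],-1],
  [[0,0.05,0],[0.27,-1,0],-1],
  [[0,0.05,0],[0.27,-1,0],-1],
])

```text
clock: 27.5
eef_pos: [402.7, -57.6, 215.2]
tcp_rot: [-3.141, 0.007, 0.004]
contact_force: [-0.2, 0.0, -1.6]
opening: 0.194
grasp_force: 88.8
```

Request:
step_arm([
  [[0,0,0],[0.1,-0.15,0.2],-1],
  [[0,0,0],[0.25,-0.28,0.4],-1],
  [[0,0,0],[0.28,-0.28,0.6],-1],
  [[0,0,0],[0.28,-0.28,0.75],-1],
  [[0,0,0],[0.28,-0.28,0.85],-1],
  [[0,0,0],[0.28,-0.28,0.9],-1],
  [[0,0,0],[0.28,-0.28,0.9],-1],
])

```text
clock: 28.2
eef_pos: [456.8, -4.6, 34.5]
tcp_rot: [3.141, 0.008, -0.0]
contact_force: [0.4, 0.5, -1.4]
opening: 0.192
grasp_force: 88.8
```

Request:
step_arm([
  [[0,0.01,0],[0,0,0.01],-1],
  [[0,0.01,0],[0,0,0.018],-1],
  [[0,0.01,0],[0,0,0.022],-1],
  [[0,0.01,0],[0,0,0.022],-1],
])

```text
clock: 28.6
eef_pos: [458.3, -4.2, 32.2]
tcp_rot: [3.142, -0.005, -0.0]
contact_force: [0.0, 0.2, -1.1]
opening: 0.195
grasp_force: 88.8
```

Request:
step_arm([
  [[0,-0.004,0],[0,0,0.006],-1],
  [[0,-0.004,0],[0,0,0.01],-1],
  [[0,-0.004,0],[0,0,0.01],-1],
])

```text
clock: 28.9
eef_pos: [458.1, -4.2, 30.0]
tcp_rot: [-3.142, -0.001, -0.0]
contact_force: [-3.6, 1.1, 8.0]
opening: 0.194
grasp_force: 90.2
```

Request:
step_arm([
  [[0,0,0],[0,0,-0.003],-0.3],
  [[0,0,0],[0,0,-0.003],-0.3],
  [[0,0,0],[0,0,-0.003],0],
  [[0,0,0],[0,0,-0.003],0.2],
  [[0,0,0],[0,0,-0.003],0.2],
  [[0,0,0],[0,0,-0.1],0.2],
  [[0,0,0],[0,0,-0.3],0.2],
  [[0,0,0],[0,0,-0.5],0.2],
])

```text
clock: 29.7
eef_pos: [457.0, -4.2, 130.2]
tcp_rot: [-3.142, 0.002, -0.0]
contact_force: [0.1, -0.2, -0.3]
opening: 0.598
grasp_force: 0.0
```

Request:
step_arm([
  [[0,0,0],[-0.2,0,-0.2],-1],
  [[0,0,0],[-0.45,0.1,-0.4],-1],
  [[0,0,0],[-0.7,0.3,-0.4],-1],
  [[0,0,0],[-0.7,0.5,-0.4],-1],
  [[0,0,0],[-0.7,0.7,-0.4],-1],
  [[0,0,0],[-0.7,0.8,-0.4],-1],
  [[0,0,0],[-0.7,0.8,-0.4],-1],
])

```text
clock: 30.4
eef_pos: [317.8, -166.7, 210.0]
tcp_rot: [3.14, -0.001, -0.004]
contact_force: [-0.5, 1.2, -0.3]
opening: 0.004
grasp_force: 0.0
```

```bash
python3 look.py 18 52; python3 sd.py; python3 - <<'E'
from h import *
np.set_printoptions(precision=1,suppress=True)
s=telemetry.sense();print(s['opening'],s['qpos'])
for cam in('top','side'):
    imaging.grab_frame(cam)
    for n,z in(('spatula_grip',50),('spatula_blade',0),('drawer_handle',28),('drawer_board',34),('nut_tart',4),('custard_tart',4)):
        print(cam,n,[(round(m['conf'],2),p2w(cam,m['xy'],z)) for m in imaging.mark_of(cam,n)[:1]])
snap('wrist','w18.png')
for n,z in(('drawer_handle',28),('drawer_board',34),('tart',34),('case',0)):
    print('wrist',n,[(round(m['conf'],2),np.array(m['xy']),p2w('wrist',m['xy'],z)) for m in imaging.mark_of('wrist',n)[:1]])
E
```

```text
30.4 [ 317.79 -166.7   209.96] [ 3.14 -0.   -0.  ] [-0.45  1.19 -0.34] [-0.02  0.03 -0.01]
tart [(0.92, array([ 535.05, -237.09,  189.96]))]
drawer_board [(0.77, array([ 541.22, -257.31,   34.  ]))]
drawer_handle [(0.83, array([ 417.45, -261.81,   28.  ]))]
case [(0.71, array([ 650.86, -256.29,    0.  ])), (0.64, array([ 441.8 , -605.19,    0.  ]))]
tart seg ((554.1605224609375, -262.2518005371094), (76.2530288696289, 77.666748046875)) px [398.18 215.44]
side seg (353, 170, 17, 10) [ 551. -257.   48.]
0.0015064649152099977 [-0.5 -0.1  2.2  0.   1.   1.1]
top spatula_grip [(0.77, array([460.7,  -9.3,  50. ]))]
top spatula_blade [(0.74, array([570.1,  -0.9,   0. ]))]
top drawer_handle [(0.57, array([562.3,  -0.9,  28. ]))]
top drawer_board [(0.9, array([ 534.9, -261.9,   34. ]))]
top nut_tart [(0.86, array([620.2, 234.9,   4. ]))]
top custard_tart [(0.96, array([599.7, 142.8,   4. ]))]
side spatula_grip [(0.74, array([451.1,   6.4,  50. ]))]
side spatula_blade [(0.63, array([568.4,  13.2,   0. ]))]
side drawer_handle [(0.96, array([ 424.4, -262.7,   28. ]))]
side drawer_board [(0.89, array([ 541.7, -264.8,   34. ]))]
side nut_tart [(0.51, array([600.5, 227.4,   4. ]))]
side custard_tart [(0.74, array([594.5, 130.3,   4. ]))]
wrist drawer_handle [(0.88, array([413.6,  85.8]), array([ 425.4, -266. ,   28. ]))]
wrist drawer_board []
wrist tart []
wrist case []
```

Request:
step_arm([
  [[0,0.1,0],[0.1,0.2,0.1],-1],
  [[0,0.217,0],[0.2,0.4,0.3],-1],
  [[0,0.217,0],[0.28,0.486,0.5],-1],
  [[0,0.217,0],[0.28,0.486,0.65],-1],
  [[0,0.217,0],[0.28,0.486,0.85],-1],
  [[0,0.217,0],[0.28,0.486,0.97],-1],
  [[0,0.217,0],[0.28,0.486,0.975],-1],
  [[0,0.217,0],[0.28,0.486,0.975],-1],
])

```text
clock: 32.5
eef_pos: [373.8, -261.2, 14.6]
tcp_rot: [-3.141, -0.17, -0.0]
contact_force: [0.0, -0.6, -0.6]
opening: -0.002
grasp_force: 0.0
```

```bash
python3 - <<'E'
from h import *
np.set_printoptions(precision=1,suppress=True)
s=telemetry.sense();print(s['eef_pos'],s['tcp_rot']); snap('wrist','w19.png')
for n,z in(('drawer_handle',28),('drawer_board',34),('tart',34)):
    print('wrist',n,[(round(m['conf'],2),np.array(m['xy']),p2w('wrist',m['xy'],z)) for m in imaging.mark_of('wrist',n)[:1]])
imaging.grab_frame('side'); print([(round(m['conf'],2),p2w('side',m['xy'],28)) for m in imaging.mark_of('side','drawer_handle')[:1]])
E
```

```text
[ 373.8 -261.2   14.6] [-3.1 -0.2 -0. ]
wrist drawer_handle [(0.79, array([326.5, 164.2]), array([ 424.5, -265.6,   28. ]))]
wrist drawer_board []
wrist tart []
[(0.73, array([ 418.6, -235.2,   28. ]))]
```

Request:
step_arm([
  [[0,0,0],[0.049,0,0.0085],-1],
  [[0,0,0],[0.099,0,0.017],-1],
  [[0,0,0],[0.138,0,0.0237],-1],
  [[0,0,0],[0.158,0,0.027],-1],
  [[0,0,0],[0.173,0,0.0296],-1],
  [[0,0,0],[0.187,0,0.0321],-1],
  [[0,0,0],[0.207,-0.001,0.0355],-1],
  [[0,0,0],[0.232,-0.002,0.0397],-1],
])

```text
clock: 33.6
eef_pos: [420.8, -260.7, 14.4]
tcp_rot: [-3.141, -0.17, -0.001]
contact_force: [-1.4, -0.3, 0.4]
opening: -0.002
grasp_force: 0.9
```

Request:
step_arm([
  [[0,0,0],[0.035,-0.001,0.006],-1],
  [[0,0,0],[0.08,-0.002,0.0137],-1],
  [[0,0,0],[0.13,-0.004,0.0223],-1],
  [[0,0,0],[0.19,-0.006,0.0326],-1],
  [[0,0,0],[0.25,-0.0075,0.0429],-1],
  [[0,0,0],[0.31,-0.0093,0.0531],-1],
  [[0,0,0],[0.36,-0.0108,0.0617],-1],
  [[0,0,0],[0.4,-0.012,0.0686],-1],
])

```text
clock: 34.4
eef_pos: [503.4, -258.6, 14.7]
tcp_rot: [3.141, -0.171, 0.0]
contact_force: [-2.2, 0.4, -0.2]
opening: -0.001
grasp_force: 0.9
```

```bash
python3 look.py 20 52; python3 sd.py
```

```text
34.4 [ 503.38 -258.59   14.75] [ 3.14 -0.17  0.  ] [-2.24  0.43 -0.16] [0.21 0.36 0.01]
tart [(0.73, array([ 665.43, -269.11,   -5.25])), (0.15, array([463.87, -12.8 ,  -5.25]))]
drawer_board [(0.94, array([ 639.68, -252.19,   34.  ]))]
drawer_handle [(0.68, array([ 640.94, -255.65,   28.  ])), (0.63, array([ 502.17, -256.57,   28.  ]))]
case [(0.79, array([ 644.74, -243.96,    0.  ])), (0.47, array([ 522.31, -587.06,    0.  ]))]
tart seg ((634.6500854492188, -258.76019287109375), (46.766357421875, 74.74053192138672)) px [394.08 194.4 ]
side seg (336, 165, 15, 10) [ 644. -259.   48.]
```

Request:
step_arm([
  [[0,0,0],[0.04,-0.0012,0.0069],-1],
  [[0,0,0],[0.09,-0.0027,0.0154],-1],
  [[0,0,0],[0.14,-0.0042,0.024],-1],
  [[0,0,0],[0.19,-0.0057,0.0326],-1],
  [[0,0,0],[0.23,-0.007,0.0394],-1],
  [[0,0,0],[0.26,-0.0078,0.0446],-1],
  [[0,0,0],[0.28,-0.0084,0.048],-1],
  [[0,0,0],[0.295,-0.009,0.0506],-1],
])

```text
clock: 35.55
eef_pos: [562.3, -256.7, 14.7]
tcp_rot: [-3.142, -0.171, -0.0]
contact_force: [-2.5, 2.0, 0.1]
opening: 0.001
grasp_force: 0.8
```

Request:
step_arm([
  [[0,0,0],[0.012,0,0.002],-1],
  [[0,0,0],[0.024,0,0.004],-1],
  [[0,0,0],[0.036,-0.001,0.006],-1],
  [[0,0,0],[0.048,-0.001,0.008],-1],
  [[0,0,0],[0.054,-0.002,0.0093],-1],
  [[0,0,0],[0.06,-0.002,0.0103],-1],
])

```text
clock: 36.15
eef_pos: [573.6, -256.4, 14.6]
tcp_rot: [-3.141, -0.17, -0.0]
contact_force: [-8.5, -1.2, 2.2]
opening: 0.0
grasp_force: 3.3
```

Request:
step_arm([
  [[0,0,0],[0.01,0,0.0017],-1],
  [[0,0,0],[0.02,0,0.0034],-1],
  [[0,0,0],[0.03,0,0.005],-1],
  [[0,0,0],[0.03,0,0.005],-1],
])

```text
clock: 36.55
eef_pos: [579.5, -256.2, 14.5]
tcp_rot: [-3.141, -0.169, -0.0]
contact_force: [-1.7, 1.1, -1.3]
opening: 0.0
grasp_force: 1.2
```

Request:
step_arm([
  [[0,0,0],[0.01,0,0.0017],-1],
  [[0,0,0],[0.015,0,0.0026],-1],
  [[0,0,0],[0.015,0,0.0026],-1],
])

```text
clock: 36.85
eef_pos: [583.6, -256.4, 14.8]
tcp_rot: [3.141, -0.171, -0.0]
contact_force: [-2.2, 0.8, -1.4]
opening: 0.001
grasp_force: 0.9
```

Request:
step_arm([
  [[0,0,0],[0.008,0,0.0014],-1],
  [[0,0,0],[0.015,0,0.0026],-1],
  [[0,0,0],[0.015,0,0.0026],-1],
])

```text
clock: 37.15
eef_pos: [585.0, -256.3, 14.5]
tcp_rot: [-3.141, -0.168, 0.0]
contact_force: [-9.4, -0.3, 4.2]
opening: -0.004
grasp_force: 4.4
```

Request:
step_arm([
  [[0,0,0],[0.008,0,0.0014],-1],
  [[0,0,0],[0.01,0,0.0017],-1],
  [[0,0,0],[0.01,0,0.0017],-1],
])

```text
clock: 37.45
eef_pos: [585.2, -256.0, 14.2]
tcp_rot: [-3.14, -0.165, 0.0]
contact_force: [-17.6, -1.8, 8.2]
opening: 0.001
grasp_force: 7.8
```

Request:
step_arm([
  [[0,0,0],[0.005,0,0.0009],-1],
  [[0,0,0],[0.01,0,0.0017],-1],
  [[0,0,0],[0.01,0,0.0017],-1],
])

```text
clock: 37.75
eef_pos: [585.3, -255.7, 13.8]
tcp_rot: [-3.139, -0.162, 0.0]
contact_force: [-24.1, -2.9, 12.3]
opening: 0.001
grasp_force: 11.0
```

Request:
step_arm([
  [[0,0,0],[-0.05,0,-0.0085],-1],
  [[0,0,0],[-0.15,0,-0.0257],-1],
  [[0,0,0],[-0.35,0,-0.06],-1],
  [[0,0,0],[-0.55,0,-0.2],-1],
  [[0,0,0],[-0.7,0,-0.4],-1],
  [[0,0,0],[-0.9,0,-0.6],-1],
  [[0,0,0],[-1,0,-0.8],-1],
  [[0,0,0],[-1,0,-0.9],-1],
])

```text
clock: 38.55
eef_pos: [361.1, -256.9, 160.9]
tcp_rot: [3.139, -0.173, -0.001]
contact_force: [1.0, -0.6, 0.2]
opening: -0.0
grasp_force: 0.0
```

```bash
python3 - <<'E'
from h import *
np.set_printoptions(precision=1,suppress=True)
s=telemetry.sense();print(s['clock'],s['eef_pos'],s['contact_force'])
for cam in('top','side','wrist'):
    im=snap(cam,f'{cam}_end.png')
    for n,z in(('spatula_grip',50),('spatula_blade',0),('spatula_tip',0),('drawer_handle',28),('case',0),('tart',34),('nut_tart',4),('custard_tart',4),('nut_box',0),('jar',0),('water_bottle',0)):
        print(cam,n,[(round(m['conf'],2),np.array(m['xy']),p2w(cam,m['xy'],z)) for m in imaging.mark_of(cam,n)[:1]])
# tart colour and rosettes seen through the roof, and the other tarts
h=cv2.cvtColor(cv2.imread('pics/top_end.png'),cv2.COLOR_BGR2HSV); m=((h[...,0]<25)&(h[...,1]>95)).astype(np.uint8)*255
for c in cv2.findContours(cv2.morphologyEx(m,cv2.MORPH_CLOSE,np.ones((5,5))),0,2)[0]:
    if cv2.contourArea(c)>150: x,y,w,hh=cv2.boundingRect(c); print((x,y,w,hh),p2w('top',(x+w/2,y+hh/2),18))
E
```

```text
38.55 [ 361.1 -256.9  160.9] [ 1.  -0.6  0.2]
top spatula_grip [(0.74, array([323.9, 245.5]), array([452.6, -13.6,  50. ]))]
top spatula_blade [(0.61, array([320.2, 210.9]), array([579.4,  -2.8,   0. ]))]
top spatula_tip [(0.92, array([320., 198.]), array([625.6,  -2.4,   0. ]))]
top drawer_handle [(0.88, array([395.4, 202.6]), array([ 602.5, -264. ,   28. ]))]
top case [(0.88, array([389.2, 189.8]), array([ 654.2, -248.6,    0. ]))]
top tart []
top nut_tart [(0.68, array([250.4, 200.9]), array([615.6, 243.3,   4. ]))]
top custard_tart [(0.7, array([282.2, 206.8]), array([593.9, 130.8,   4. ]))]
top nut_box [(0.67, array([323.9, 146.7]), array([814.6, -17.9,   0. ]))]
top jar [(0.6, array([489.1, 225.8]), array([ 522.9, -597.8,    0. ]))]
top water_bottle [(0.57, array([491.1, 247.9]), array([ 445. , -599.4,    0. ]))]
side spatula_grip [(0.7, array([356.8, 208.2]), array([458. ,  -8.2,  50. ]))]
side spatula_blade [(0.82, array([331.8, 213.3]), array([565.3,  10.8,   0. ]))]
side spatula_tip [(0.64, array([320.2, 208.6]), array([625.8,   3.4,   0. ]))]
side drawer_handle [(0.55, arr
[... 569 characters left out ...]
]), array([455.3,  -3.8,  50. ]))]
wrist spatula_blade [(0.67, array([78.9,  6.3]), array([579.7,  -4. ,   0. ]))]
wrist spatula_tip [(0.44, array([78.1,  5.5]), array([580.5,  -3.3,   0. ]))]
wrist drawer_handle []
wrist case []
wrist tart []
wrist nut_tart [(0.34, array([ 44.2, 119. ]), array([464. ,  41.5,   4. ]))]
wrist custard_tart []
wrist nut_box []
wrist jar [(0.96, array([624.2,  68.3]), array([ 517.9, -584.3,    0. ]))]
wrist water_bottle []
(573, 366, 67, 34) [ -14.5 -958.6   18. ]
(561, 232, 79, 128) [ 273.7 -965.8   18. ]
(114, 226, 34, 37) [461.  653.8  18. ]
(482, 213, 27, 25) [ 521.4 -613.9   18. ]
(270, 193, 23, 22) [601.4 132.4  18. ]
(239, 192, 23, 22) [605.4 240.9  18. ]
```

```bash
python3 -c "
from rig import r; print(r.sign_off())"
```

```text
the job is handed in; nothing more can be done
None
```

I handed the job in at about 39 s of the 72 s allowed. The rosette tart was set flat and right way up in the drawer, the spatula is lying on the worktop clear of the case, and the drawer was pushed past its catch to a hard stop. The other tarts measured where they started. I could not see the tart after the drawer closed, and the sign-off returned no verdict.

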